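Clamp a lens barrel in the V-block fixture at a gauged gap

TASK

Mount the silver lens barrel in the blue V-block fixture at the right distance from its dark reference ring: stand the orange-topped gap gauge upright on the base plate flat against the ring's face, lay the barrel in the two V saddles without dropping it and slide it along until its end touches the gauge, so that the gauge fills the gap. With the gauge still in, swing the clamp strap over and press it down onto the barrel; then lift the gauge out without shifting the barrel and stand it back upright on its cork mat, leaving the other things on the bench where they are.

Things in the scene. Friction and masses are not known exactly. Their poses are not given: they have to be found in the camera images.
- fixture: Fixture, fixed to the bench. Origin at bench level right below vee_center, same axes. Blue base plate 94 x 205 mm, 10 mm thick, from y = -87 to +118 mm. Two aluminium 90-degree V saddles, 16 mm long, at y = -58 and +58 mm, reach 26 mm either side of the trough's axis and up to 44 mm above the bench; free space between them above the plate.
- vee_center (a point): Where the barrel's centre must finally be: on the axis of the two V saddles, half-way between them, 48 mm above the bench. Axes: y along the trough towards the reference ring, z up, x towards the strap's hinge (away from the robot). The barrel's end then stands 20 mm from the ring's face.
- ring_face (a point): Centre of the flat face of the dark reference ring (fixed disc, radius 22 mm, 15 mm thick, behind this point), on the trough's axis 95 mm along +y from vee_center. Axes as vee_center; the face looks to -y.
- gauge_spot (a point): Point on the base plate's top (10 mm above the bench) where the centre of the gauge's foot belongs when it stands against the ring: 10 mm in front of the ring's face, 85 mm along +y from vee_center. Axes as vee_center. The next saddle is 19 mm from this point on the -y side.
- barrel_center (a point): Centre of the loose silver lens barrel, a plain solid cylinder of diameter 32 mm, length 150 mm, about 0.18 kg, black bands at its ends, both ends alike. Its y axis is its long axis; roll and end for end do not matter. At the start it lies level in the grey rest, its axis 36 mm above the bench.
- rest: Fixed grey storage rest of the barrel; origin at bench level below the middle, y along its trough. Base 64 x 120 mm, 6 mm thick; two V saddles 14 mm long at y = -48 and +48 mm, reaching 26 mm either side of the axis and 32 mm above the bench; free space between them.
- gauge_center (a point): Centre (half-way up) of the loose gap gauge, an upright steel block with an orange top: 36 mm along its x, 20 mm thick along its y (the gap that it sets), 88 mm tall, about 0.16 kg. A half turn makes no difference. It starts standing on the cork mat. In the fixture its top is 34 mm above the barrel's top.
- mat_center (a point): Centre of the top of the fixed cork mat, 90 x 90 mm, 3 mm thick; x and y along its sides, z up.
- strap (a joint): Angle of the clamp strap about its hinge (rad): 0 = shut, level, its pad resting on a seated barrel; grows as it opens; at 1.57 it stands straight up; limit 2.0 (leaning back towards +x of the fixture). Starts open. Stiff hinge: the strap stays where it is left; moving it takes about 1.5 N at its ball.
- strap_hinge (a point): Point on the strap's hinge line, 37 mm along +x and 58 mm along -y of vee_center, 67 mm above the bench; the line is parallel to the trough. The steel strap is a bar 14 mm wide, 6 mm thick, 84 mm long from the hinge. Shut, it reaches to -x across the barrel above the saddle at y = -58, top 72 mm above the bench, pad 37 mm from the hinge.
- strap_ball (a point): Centre of the red ball, 18 mm in diameter, on the free end of the strap, 90 mm from the hinge line. Shut, it is 69 mm above the bench on the robot's side of the fixture; open, up to 157 mm above the bench.
- spare_eyepiece_center (a point): Centre of a bystander: black eyepiece, 35 mm in diameter, 41 mm tall; leave alone.
- lens_cap_center (a point): Centre of a bystander: flat black lens cap, 58 mm in diameter, 11 mm thick; leave alone.
- objective_can_center (a point): Centre of a bystander: small grey-white can with black cap, 38 mm in diameter, 56 mm tall; leave alone.
- barrel: The lens barrel itself; origin at its centre, y along its axis.
- gauge: The gap gauge itself; origin at the centre of its foot, z up.
Not all that is in view belongs to the job. Of the things shaped like the gauge, the bare steel one is meant.

How it is judged:
By the outcome, as a careful person would: the job done as asked, in the order asked, and still so for the second after the job is handed in, with the robot touching nothing.
It also fails if it takes over 72 s, if anything falls off the work surface, if the arm or the gripper's body presses on something with over 40 N, if the wrist force passes 120 N, or if a joint passes its speed limit or range.

ROBOT

A 6-joint arm with a two-finger parallel gripper is mounted at the origin on a cart in front of the work surface, level with it; the furniture and walls round the work are solid. World frame = base frame: x ahead of the robot, y to its left, z up, the work surface at z = 0. Lengths are in mm, angles in rad, forces in N, time in s.
With the tool pointing down it reaches from about 200 to 875 mm from the base axis. Payload 3.4 kg.
Tool frame: the origin (TCP) lies midway between the tips of the shut fingers; the grasp point (between the pads) lies 19 mm behind it; z points along the fingers, y is the direction in which the jaws open and shut (so a half turn about z gives the same grasp; the last joint's range is limited). The gripper opens to 94 mm and grips with 3 to 60 N. Pads are 16 mm wide; open, the fingers measure 119 mm over their backs; the gripper's body (75 mm by 177 mm) begins 78 mm behind the grasp point.
Start: joints at [-1.34, 0.276, 1.505, -0, 1.361, -0.121], TCP at [198.14, -539.823, 178.793] pointing down, gripper open.
Joint ranges: [-2.89, 2.89], [-0.75, 2.08], [0.22, 2.7], [-1.18, 4.32], [0.11, 2.71], [-2.7, 2.7]. Speed limits (rad/s): [2.57, 2.57, 3.14, 3.14, 3.14, 3.14].

INTERFACE

Orientations are given as a rotation vector (axis times angle).
In Python, from station import robot gives the robot as it stands. The module is installed in compiled form; this text tells all that it offers.
- The arm moves only by the tool servo_tool, never from a script. Its argument "moves" is a list of rows, each a list of 5 numbers: the closure in counts, from 0 (fully open) to 255 (shut), then the shift along the world's x, y, z in cm, then the turn about the world's z in degrees. A call has 1 to 8 rows; each row shifts and turns the commanded pose from where the row before left it; what a row does not reach is not made up. A row lasts 1/8 s, in which the tool goes at most 62.5 mm and 10.7 degrees, less where a joint would pass 70% of its speed; a pose out of reach is approached as far as the arm can. A call with a gripper value outside its range is refused whole. The fingers move at their own pace and stop on an object; the grip force is fixed at half the most. Time passes only in rows, so rows that do not move let the fingers close. It gives the time, the measured TCP pose, the force and the opening at its end, in the units of the state.
- robot.read_state(): the state, without advancing time (a new reading comes with each control period).
- robot.read_camera(name): name is "side" or "top"; returns a dict with "img" (480x640x3 uint8, red, green, blue), "z_map" (480x640 float32, mm along the optical axis (not along the pixel's ray), 0 where there is no reading), "fx", "fy", "cx", "cy" (pixels), "dist_coeffs" ([k1, k2, p1, p2, k3] as OpenCV has them; the pictures are not rectified), "eye" and "attitude" of the camera in the world. Camera axes: x right, y down, z forward; pixel columns grow to the right and rows downward; lengths in mm; the calibration is good to about 2 mm. A picture is of the moment at which its call begins.
- robot.finish_job(): hands the job in, once; it reports no verdict.
The state is a dict: "t": time; "joints": joint angles; "qd": joint speeds; "tau": joint torques, N m; "tool_pos": TCP position; "eef_rot": TCP orientation; "wrist_force": force on the tool from outside, world axes, zero at the start; "torque": the same for the moment, N m; "grip_width": opening from 0.0 (shut) to 1.0 (fully open).
Only numpy, scipy, OpenCV 4.12 (cv2) and the standard library are available. Lean on these libraries where they do the work, as an engineer would, in place of code of your own. Each camera call takes 0.05 s, during which the arm holds its last target. There are 200 camera calls.

## Working session

There is one attempt and no reset: what is moved stays moved. The work goes in short steps, Python scripts to look and compute and a tool call to move; the robot and the scene stay as the last step left them, time stands still between calls to the robot, and variables do not carry over. Pictures are saved under pics/ and viewed, about 8 in all and at most 12, crops included, and the job is handed in when it is done.

Besides the shell and the picture viewer there is one more tool, called as name(argument=value, ...) on one line, values as JSON. servo_tool: Moves the arm, as the interface text tells. Its arguments: {"type":"object","properties":{"moves":{"type":"array"}},"required":["moves"]}

```bash
mkdir -p pics
cat > h.py <<'E'
import numpy as np,cv2
from scipy.spatial.transform import Rotation as R
from station import robot
def grab(n):
    c=robot.read_camera(n)
    c['K']=np.array([[c['fx'],0,c['cx']],[0,c['fy'],c['cy']],[0,0,1.]]);c['D']=np.array(c['dist_coeffs'],float)
    a=np.array(c['attitude'],float); c['R']=a if a.shape==(3,3) else R.from_rotvec(a).as_matrix()
    c['e']=np.array(c['eye'],float); return c
def save(c,f,box=None,s=1):
    im=c['img'][:,:,::-1]
    if box: im=im[box[1]:box[3],box[0]:box[2]]
    cv2.imwrite('pics/'+f,cv2.resize(im,None,fx=s,fy=s,interpolation=cv2.INTER_CUBIC))
def rays(c,uv):
    p=cv2.undistortPoints(np.array(uv,float).reshape(-1,1,2),c['K'],c['D']).reshape(-1,2)
    return np.c_[p,np.ones(len(p))]@c['R'].T
def onplane(c,uv,z):
    d=rays(c,uv); return c['e']+d*((z-c['e'][2])/d[:,2:])
def cloud(c,m=None):
    z=c['z_map']; ok=z>0
    if m is not None: ok=ok&(m>0)
    v,u=np.nonzero(ok); return c['e']+rays(c,np.c_[u,v])*z[v,u][:,None],np.c_[u,v]
def proj(c,P):
    r=c['R'].T; return cv2.projectPoints(np.array(P,float).reshape(-1,1,3),cv2.Rodrigues(r)[0],-r@c['e'],c['K'],c['D'])[0].reshape(-1,2)
E
python3 - <<'E'
from h import *
for n in('top','side'):
    c=grab(n); save(c,n+'0.png'); print(n,c['e'],c['attitude'],c['fx'],c['D'],(c['z_map']>0).mean())
    np.savez(n+'0.npz',**{k:c[k] for k in('img','z_map','K','D','R','e')})
print(robot.read_state())
E
```

```text
top [ 377.16830935   19.30569432 1303.08233455] [-2.16445511  2.13603642 -0.10482602] 589.5900905802196 [-0.02769307  0.          0.          0.          0.        ] 0.9960123697916666
side [ 947.9937129  -559.61496263 1069.28347456] [-2.41409917 -0.77939205  0.26154105] 547.6281292643365 [-0.11542443  0.          0.          0.          0.        ] 0.99611328125
{'t': 0.1, 'joints': array([-1.33998649e+00,  2.76498733e-01,  1.50592614e+00,  2.70029830e-05,
        1.36069329e+00, -1.20973865e-01]), 'qd': array([ 0.00158688, -0.00139902, -0.00403485,  0.00016549, -0.00153153,
       -0.00105933]), 'tau': array([ 1.24457172e-03, -4.05459595e+01, -2.37779546e+01,  7.03405822e-02,
        2.97612674e-02, -4.78854008e-05]), 'tool_pos': array([ 198.03170777, -539.28120674,  178.04213252]), 'eef_rot': array([-3.09162103e+00, -5.49460131e-01,  9.00737962e-05]), 'wrist_force': array([ 0.14034272,  0.06128533, -0.50184008]), 'torque': array([-0.03420604,  0.03317176, -0.01636541]), 'grip_width': 1.000645900167784}
```

View pics/top0.png

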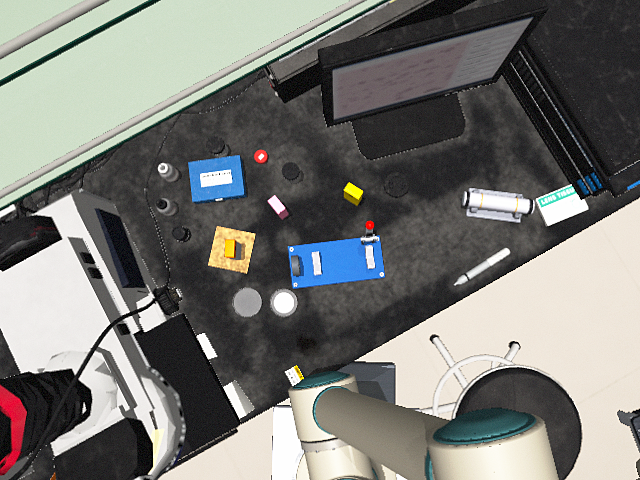

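View pics/side0.png

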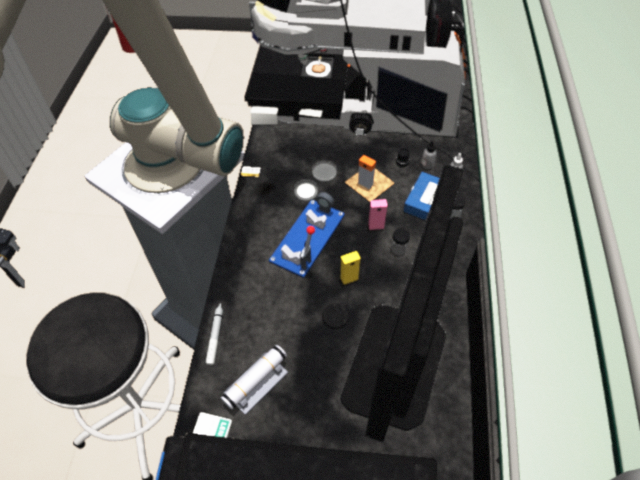

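Candidates shaped like the gauge: the orange-topped steel block (top 233,248 / side 367,172), a pink block (277,207 / 378,214) and a yellow block (353,193 / 350,267). Only the first is bare steel with an orange top and stands on the cork mat. I'll check it in a crop while measuring.

```bash
cat > m.py <<'E'
from h import *
def load(n): return dict(np.load(n+'0.npz'))
def hsv(c): return cv2.cvtColor(c['img'],cv2.COLOR_RGB2HSV)
def blobs(m,amin=30):
    m=m.astype(np.uint8); n,l,s,ct=cv2.connectedComponentsWithStats(m); return [(l==i) for i in range(1,n) if s[i,4]>=amin]
def rect(c,m,z,cls=True):
    m=m.astype(np.uint8)
    k=cv2.findContours(m,cv2.RETR_EXTERNAL,cv2.CHAIN_APPROX_NONE)[0]; k=max(k,key=cv2.contourArea).reshape(-1,2)
    P=onplane(c,k,z)[:,:2].astype(np.float32); return cv2.minAreaRect(P)
E
python3 - <<'E'
from m import *
for n in('top','side'):
    c=load(n);H=hsv(c);h,s,v=[H[...,i].astype(int) for i in range(3)]
    print('==',n)
    P,uv=cloud(c); Z=np.zeros(c['z_map'].shape);X=Z.copy();Y=Z.copy();Z[uv[:,1],uv[:,0]]=P[:,2];X[uv[:,1],uv[:,0]]=P[:,0];Y[uv[:,1],uv[:,0]]=P[:,1]
    ws=(X>150)&(X<950)&(abs(Y)<800)&(Z<300)
    for nm,m,z in (('blue',(h>100)&(h<125)&(s>150)&(v>60)&ws,10),('cork',(h>10)&(h<25)&(s>60)&(s<190)&(v>120)&ws&(Z<15),3),('orange',(h>5)&(h<20)&(s>190)&(v>120)&ws,91),('red',((h<5)|(h>175))&(s>160)&(v>90)&ws,0)):
        for b in blobs(m):
            q=np.c_[X[b],Y[b],Z[b]]; vv,uu=np.nonzero(b)
            print(nm,b.sum(),(uu.mean().round(1),vv.mean().round(1)),'med',np.median(q,0).round(1),'zmax',np.percentile(q[:,2],[5,95]).round(1),'rect',np.round(np.r_[rect(c,b,z)[0],rect(c,b,z)[1],rect(c,b,z)[2]],1))
    # table height
    t=ws&(Z<8)&(Z>-8)&(s<60); print('table',np.median(Z[t]))
c=load('side'); save(c,'crop1.png',(230,130,410,290),4)
E
```

```text
== top
blue 1734 (np.float64(216.6), np.float64(179.1)) med [640.7 291.1  31.8] zmax [20.9 36. ] rect [647.8 295.9  97.1 121.4   8.8]
blue 76 (np.float64(596.1), np.float64(180.1)) med [ 626.8 -494.1  136.9] zmax [129.3 145.2] rect [ 654.  -550.9   38.9    9.9   30.5]
blue 78 (np.float64(590.2), np.float64(183.2)) med [ 625.9 -494.2  110. ] zmax [ 99.6 117.5] rect [ 647.  -537.1   38.7   10.2   29. ]
blue 90 (np.float64(582.5), np.float64(186.7)) med [ 626.8 -495.    71.5] zmax [57.6 81.1] rect [ 639.3 -519.8   36.9   12.8   30.1]
blue 51 (np.float64(633.2), np.float64(184.5)) med [ 612.5 -553.5  167.9] zmax [163.7 172.1] rect [ 645.3 -632.7    7.9   34.2   26.9]
blue 3266 (np.float64(335.9), np.float64(262.2)) med [464.2  25.3   9. ] zmax [ 4.2 13.4] rect [465.8  26.9  94.7 205.2   7.8]
cork 1177 (np.float64(231.0), np.float64(249.6)) med [488.5 260.5   1.9] zmax [-2.5  6.4] rect [490.6 258.7  89.8  91.6  79.5]
red 116 (np.float64(260.3), np.float64(156.2)) med [699.2 199.   14.1] zmax [ 7.2 18.3] rect [7.025e+02 2.000e+02 3.020e+01 2.970e+01 5.000e-01]
red 66 (np.float64(369.3), np
[... 372 characters left out ...]
rect [465.8  28.2  96.7 210.    8.3]
blue 62 (np.float64(160.3), np.float64(466.3)) med [ 617.9 -559.5  170.4] zmax [166.1 173.3] rect [ 558.5 -558.     4.5   50.7   30.5]
cork 684 (np.float64(370.8), np.float64(185.2)) med [504.  249.3   4. ] zmax [-0.3  7.9] rect [489.1 261.5  94.9  94.   78.7]
cork 37 (np.float64(250.6), np.float64(174.6)) med [222.5 104.6   2.3] zmax [-2.3  5.9] rect [218.9 101.5  47.8   9.9  26.5]
orange 62 (np.float64(367.7), np.float64(163.9)) med [494.9 240.2  89.2] zmax [79.3 93.8] rect [490.1 238.8  39.7  30.8  30.1]
red 37 (np.float64(310.3), np.float64(229.9)) med [530.2 -41.2 162.3] zmax [157.8 166.7] rect [454.9  51.2  14.6  18.   35.6]
table 1.0637205982145588
```

View pics/crop1.png

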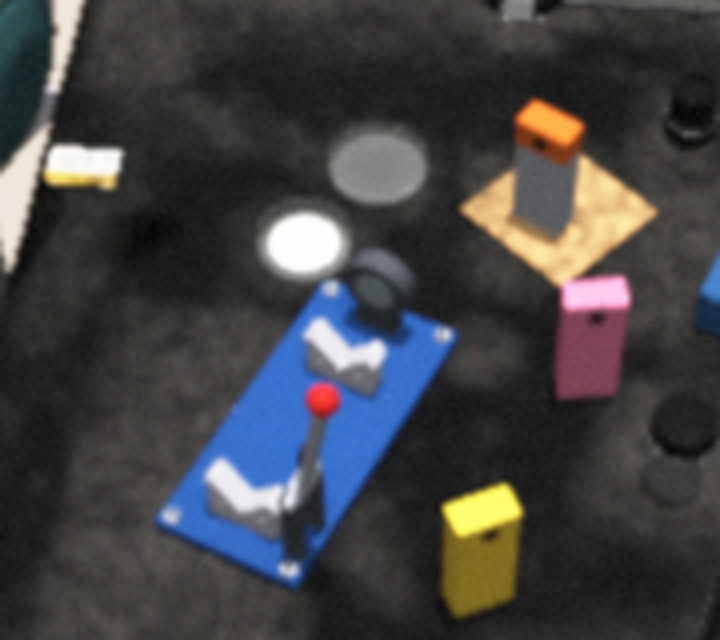

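The crop confirms that the orange-topped bare steel block on the cork mat (crop 548,170) is the gauge; the pink and yellow blocks are decoys. The strap stands about upright. Next I measure gauge, barrel, rest and ring precisely.

Run:
```python
from m import *
for n in('top','side'):
    c=load(n);H=hsv(c);h,s,v=[H[...,i].astype(int) for i in range(3)]
    print('==',n)
    P,uv=cloud(c)
    def sel(lo,hi):
        k=np.all((P>lo)&(P<hi),1); m=np.zeros(h.shape,np.uint8); m[uv[k,1],uv[k,0]]=1; return P[k],m
    # gauge top
    q,m=sel([430,190,82],[560,320,105]); print('gauge top cloud',len(q),q.mean(0).round(1),np.round(np.r_[rect(c,m,91)[0],rect(c,m,91)[1],rect(c,m,91)[2]],1))
    r=cv2.minAreaRect(q[:,:2].astype(np.float32)); print(' rect pts',np.round(np.r_[r[0],r[1],r[2]],1))
    m2=((h>3)&(h<19)&(s>200)); 
    for b in blobs(m2&(cv2.dilate(m,np.ones((5,5)))>0),10):print(' orange',b.sum(),np.round(np.r_[rect(c,b,91)[0],rect(c,b,91)[1],rect(c,b,91)[2]],1))
    # barrel
    q,m=sel([450,-500,42],[720,-150,60]); b=max(blobs(m),key=np.sum); k=b[uv[:,1],uv[:,0]]; q=P[k]
    mu=q.mean(0);d=np.linalg.svd(q[:,:2]-mu[:2],full_matrices=False)[2][0]; t=(q[:,:2]-mu[:2])@d
    L,Hh=np.percentile(t,[.5,99.5]); print('barrel',len(q),'ang',np.degrees(np.arctan2(d[1],d[0])).round(1),'len',Hh-L,'ctr',(mu[:2]+d*(L+Hh)/2).round(1),'zmax',np.percentile(q[:,2],98).round(1))
    r=rect(c,b,46); print(' rect46',np.round(np.r_[r[0],r[1],r[2]],1))
    # ring,saddles: fixture frame
    a=np.radians(7.9); F=np.array([[np.cos(a),np.sin(a)],[-np.sin(a),np.cos(a)]]); o=np.array([467.9,11.6])
    f=(P[:,:2]-o)@F.T
    for nm,y0,y1,z0,z1 in(('ring',85,125,55,80),('sad+',40,75,28,50),('sad-',-75,-45,28,50)):
        k=(abs(f[:,0])<32)&(f[:,1]>y0)&(f[:,1]<y1)&(P[:,2]>z0)&(P[:,2]<z1)
        print(nm,k.sum(),'x',np.percentile(f[k,0],[2,50,98]).round(1),'y',np.percentile(f[k,1],[2,50,98]).round(1),'zmax',np.percentile(P[k,2],97).round(1))
    k=(f[:,1]>-75)&(f[:,1]<-42)&(P[:,2]>80)&(P[:,2]<175)&(abs(f[:,0]-50)<30)
    print('strap pts',k.sum(),np.polyfit(P[k,2],f[k,0],1).round(3), np.median(f[k],0).round(1))
    # obstacles: high things near barrel
    k=(P[:,0]>400)&(P[:,0]<720)&(P[:,1]>-420)&(P[:,1]<-150)&(P[:,2]>90); print('tall near barrel',k.sum(), P[k].min(0).round() if k.any() else '')
    save(c,n+'_b.png',(440,160,600,260) if n=='top' else (200,320,330,420),4) if n=='top' else 0
```

```text
== top
gauge top cloud 187 [486.7 246.3  89.7] [486.4 245.4  35.8  20.9   1.9]
 rect pts [486.5 246.6  21.4  36.2  89.2]
 orange 37 [481.7 237.4  14.7  38.   69.3]
barrel 882 ang -96.6 len 147.83508384891292 ctr [ 596.8 -322.2] zmax 54.7
 rect46 [ 596.  -322.9  151.7   31.    83.4]
ring 140 x [-18.   -0.3  20. ] y [ 93.9 100.8 108.4] zmax 71.4
sad+ 143 x [-23.   -1.6  24.3] y [49.  56.9 64.4] zmax 45.4
sad- 151 x [-23.3   5.4  30.7] y [-68.4 -59.  -51. ] zmax 45.6
strap pts 120 [ 0.203 20.82 ] [ 47.9 -58.7]
tall near barrel 0 
== side
gauge top cloud 141 [486.4 245.4  90.6] [486.7 244.2  40.1  31.9   4.6]
 rect pts [485.8 247.7  38.1  27.7   0.9]
 orange 52 [489.3 235.6  39.   21.9  20.2]
barrel 1072 ang -96.7 len 147.81708496606345 ctr [ 598.7 -322.4] zmax 55.5
 rect46 [ 597.9 -321.8  151.3   32.1   83. ]
ring 128 x [-18.8   3.2  20.3] y [ 93.1  98.6 109.8] zmax 73.3
sad+ 135 x [-22.6  -5.5  22.7] y [47.7 54.6 65.2] zmax 46.0
sad- 149 x [-23.8  -6.   30.4] y [-71.9 -61.8 -50.7] zmax 46.5
strap pts 136 [ 0.164 27.634] [ 49.5 -63. ]
tall near barrel 0
```

View pics/top_b.png

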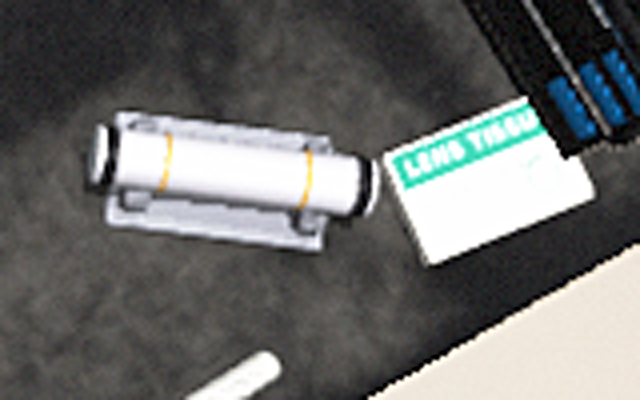

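Crop: barrel centre about (232,175), rest centred near (220,180), so the barrel sits about 7 mm off toward the lens-tissue box. Measured: gauge (486.4, 246.0) at about 1.5°, barrel (597, -322.4) at 83.4°, vee_center about (468, 11.6) at 7.9°, strap about 1.74 rad. I pick the gauge first.

servo_tool(moves=[[0,1.8,4.9,0.6,8],[0,1.8,4.9,0.6,8],[0,1.8,4.9,0.6,8],[0,1.8,4.9,0.6,8],[0,1.8,4.9,0.6,8],[0,1.8,4.9,0.6,8],[0,1.8,4.9,0.6,8],[0,1.8,4.9,0.6,8]])

```text
t: 1.1
tool_pos: [342.3, -146.1, 226.8]
eef_rot: [2.327, 2.11, 0.0]
wrist_force: [0.6, -1.1, 0.1]
grip_width: 0.998
```

servo_tool(moves=[[0,1.8,4.9,0,1],[0,1.8,4.9,0,1],[0,1.8,4.9,0,1],[0,1.8,4.9,-1,1],[0,1.8,4.9,-1,1],[0,1.8,4.9,-1,1],[0,1.8,4.9,-1,1],[0,1.8,4.9,0,0]])

```text
t: 2.1
tool_pos: [485.6, 245.6, 185.5]
eef_rot: [-2.198, -2.244, 0.004]
wrist_force: [0.8, -0.6, 0.8]
grip_width: 1.001
```

servo_tool(moves=[[0,0,0,-3,0],[0,0,0,-3,0],[0,0,0,-3,0],[0,0,0,0,0]])

```text
t: 2.6
tool_pos: [483.8, 243.4, 94.4]
eef_rot: [-2.197, -2.242, 0.009]
wrist_force: [0.6, 0.1, -0.1]
grip_width: 1.001
```

```bash
cat > st.py <<'E'
from h import *
s=robot.read_state(); y=R.from_rotvec(s['eef_rot']).as_matrix()[:,1]
print('t',s['t'],'pos',s['tool_pos'].round(1),'jaw',np.degrees(np.arctan2(y[1],y[0])).round(1),'F',s['wrist_force'].round(1),'T',s['torque'].round(2),'w',round(s['grip_width']*94,1),'q',s['joints'].round(2))
E
python3 st.py; python3 st.py
```

```text
t 2.6 pos [483.8 243.4  94.4] jaw 1.2 F [ 0.6  0.1 -0.1] T [-0.06 -0.15 -0.04] w 94.1 q [ 0.34  0.29  1.7  -0.    1.15  0.32]
t 2.6 pos [483.8 243.4  94.4] jaw 1.2 F [ 0.6  0.1 -0.1] T [-0.06 -0.15 -0.04] w 94.1 q [ 0.34  0.29  1.7  -0.    1.15  0.32]
```

servo_tool(moves=[[0,0,0,0,0],[0,0,0,0,0]])

```text
t: 2.85
tool_pos: [487.3, 244.5, 98.2]
eef_rot: [2.198, 2.243, 0.004]
wrist_force: [0.7, 0.1, 0.3]
grip_width: 0.997
```

servo_tool(moves=[[0,0,0.18,-1.3,0],[0,0,0,-1.3,0],[0,0,0,-1.2,0],[0,0,0,0,0],[255,0,0,0,0],[255,0,0,0,0],[255,0,0,0,0],[255,0,0,0,0]])

```text
t: 3.85
tool_pos: [486.3, 246.0, 59.0]
eef_rot: [2.199, 2.244, 0.001]
wrist_force: [0.1, -0.7, 1.0]
grip_width: 0.614
```

servo_tool(moves=[[255,0,0,0,0],[255,0,0,0,0],[255,0,0,0,0],[255,0,0,0.5,0],[255,0,0,1.5,0],[255,0,0,3,0],[255,0,0,0,0]])

```text
t: 4.72
tool_pos: [488.4, 246.8, 111.6]
eef_rot: [2.197, 2.242, 0.009]
wrist_force: [-0.2, -0.5, -2.2]
grip_width: 0.377
```

servo_tool(moves=[[255,0,0,3,0],[255,-0.6,-3.1,0,1.6],[255,-0.6,-3.1,0,1.6],[255,-0.6,-3.1,0,1.7],[255,-0.6,-3.1,0,1.7],[255,-0.52,-3.12,0,0],[255,0,0,0,0],[255,0,0,0,0]])

```text
t: 5.72
tool_pos: [456.9, 91.3, 138.5]
eef_rot: [-2.066, -2.366, -0.001]
wrist_force: [0.4, 0.6, -1.1]
grip_width: 0.378
```

```bash
python3 - <<'E'
from m import *
a=np.radians(7.9); F=np.array([[np.cos(a),np.sin(a)],[-np.sin(a),np.cos(a)]]); o=np.array([467.9,11.6])
for n in('top','side'):
    c=grab(n); P,uv=cloud(c); f=(P[:,:2]-o)@F.T
    H=hsv(c);h,s,v=[H[...,i].astype(int) for i in range(3)]
    save(c,n+'_g.png',(240,200,400,320) if n=='top' else (230,110,390,230),4)
    # orange piece centroid
    k=(abs(f[:,0])<45)&(f[:,1]>50)&(f[:,1]<110)&(P[:,2]>30)&(P[:,2]<200)
    m=np.zeros(h.shape,bool);m[uv[k,1],uv[k,0]]=1; b=m&(h>3)&(h<20)&(s>170); kk=b[uv[:,1],uv[:,0]]
    print(n,b.sum(),'x',np.percentile(f[kk,0],[3,50,97]).round(1),'y',np.percentile(f[kk,1],[3,50,97]).round(1),'z',np.percentile(P[kk,2],[3,97]).round(1))
E
python3 st.py
```

```text
t 5.775 pos [457.   91.5 138.5] jaw 7.8 F [-0.4  0.3 -1.2] T [ 0.01 -0.07 -0.02] w 35.4 q [ 0.05  0.14  1.79  0.    1.21 -0.09]Traceback (most recent call last):
  File "<stdin>", line 10, in <module>
    return _quantile_unchecked(
        a, q, axis, out, overwrite_input, method, keepdims, weights)
    return _ureduce(a,
                    func=_quantile_ureduce_func,
    ...<5 lines>...
                    overwrite_input=overwrite_input,
                    method=method)
    r = func(a, **kwargs)
    result = _quantile(arr,
                       quantiles=q,
    ...<2 lines>...
                       out=out,
                       weights=wgt)
    slices_having_nans = np.isnan(arr[-1, ...])
                                  ~~~^^^^^^^^^
IndexError: index -1 is out of bounds for axis 0 with size 0
```

servo_tool(moves=[[255,0,0,-2,0],[255,0,0,-2,0],[255,0,0,-1.5,0],[255,0,0,-1,0],[255,0,0,-0.4,0],[255,0,0,0,0],[255,0,0,0,0]])

```text
t: 6.65
tool_pos: [457.5, 90.9, 70.3]
eef_rot: [2.065, 2.366, 0.001]
wrist_force: [0.2, 0.2, -2.1]
grip_width: 0.377
```

```bash
python3 st.py; python3 -c "
from h import *
c=grab('side'); save(c,'side_g.png',(230,110,390,230),4)"; python3 st.py
```

```text
t 6.65 pos [457.5  90.9  70.3] jaw 7.8 F [ 0.2  0.2 -2.1] T [ 0.01 -0.11 -0.04] w 35.4 q [ 0.05  0.21  1.9   0.    1.04 -0.09]
t 6.7 pos [457.4  90.8  70.3] jaw 7.8 F [ 0.2 -0.6 -0.2] T [-0.04 -0.04 -0.03] w 35.4 q [ 0.05  0.21  1.9   0.    1.04 -0.09]
```

View pics/side_g.png

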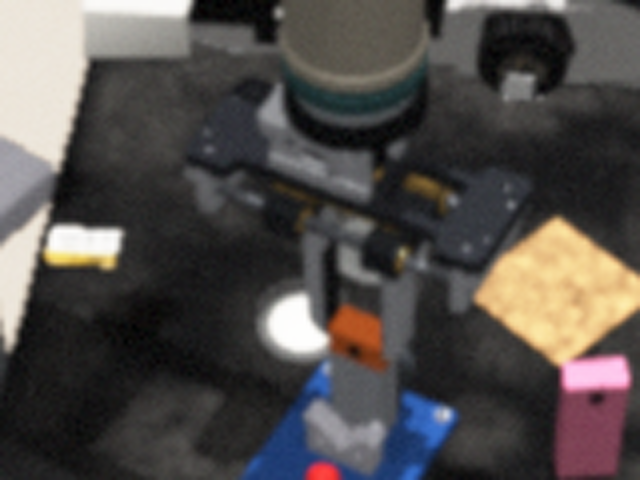

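The picture shows the gauge (crop 360,370) hanging upright between the near saddle and the ring. Now lower it and feel for the ring.

servo_tool(moves=[[255,0,0,-0.25,0],[255,-0.03,0.2,0,0],[255,-0.02,0.1,0,0],[255,0,0,0,0]])

```text
t: 7.2
tool_pos: [456.4, 93.6, 67.4]
eef_rot: [2.065, 2.367, -0.0]
wrist_force: [-0.0, -1.5, -0.7]
grip_width: 0.379
```

servo_tool(moves=[[255,-0.01,0.1,0,0],[255,0,0,0,0]])

```text
t: 7.45
tool_pos: [456.4, 94.1, 67.4]
eef_rot: [2.065, 2.366, -0.001]
wrist_force: [-0.0, -3.1, 1.0]
grip_width: 0.378
```

servo_tool(moves=[[255,-0.01,0.1,0,0],[255,0,0,0,0]])

```text
t: 7.7
tool_pos: [456.4, 94.6, 67.5]
eef_rot: [2.064, 2.366, -0.002]
wrist_force: [0.2, -4.9, 1.7]
grip_width: 0.377
```

servo_tool(moves=[[255,0.02,-0.15,0,0],[255,0,0,-0.1,0],[255,0,0,-0.1,0],[255,0,0,0,0]])

```text
t: 8.2
tool_pos: [456.8, 94.2, 65.9]
eef_rot: [2.065, 2.366, 0.001]
wrist_force: [-1.6, -3.1, 5.4]
grip_width: 0.377
```

```bash
python3 st.py
```

```text
t 8.2 pos [456.8  94.2  65.9] jaw 7.8 F [-1.6 -3.1  5.4] T [-0.87  0.17  0.09] w 35.4 q [ 0.05  0.21  1.9  -0.    1.03 -0.08]
```

servo_tool(moves=[[100,0,0,0,0],[0,0,0,0,0],[0,0,0,0,0],[0,0,0,0,0],[0,0,0,0,0],[0,0,0,2,0],[0,0,0,4,0],[0,0,0,6,0]])

```text
t: 9.2
tool_pos: [455.0, 94.2, 185.1]
eef_rot: [-2.064, -2.364, 0.004]
wrist_force: [0.9, -0.0, 0.2]
grip_width: 0.997
```

servo_tool(moves=[[0,1.6,-4.5,2,-1.6],[0,1.6,-4.5,1,-1.6],[0,1.6,-4.5,0,-1.6],[0,1.6,-4.5,0,-1.6],[0,1.6,-4.5,0,-1.6],[0,1.6,-4.5,0,-1.6],[0,1.6,-4.5,0,-1.6],[0,1.6,-4.5,-2,-1.6]])

```text
t: 10.2
tool_pos: [586.0, -267.8, 196.5]
eef_rot: [2.316, 2.118, 0.002]
wrist_force: [-0.5, -0.1, 0.3]
grip_width: 1.0
```

servo_tool(moves=[[0,1.4,-4.48,-3,-1.7],[0,0,0,-4,0],[0,0,0,0,0]])

```text
t: 10.58
tool_pos: [595.9, -309.4, 121.3]
eef_rot: [-2.343, -2.08, 0.003]
wrist_force: [-0.3, 0.5, 0.6]
grip_width: 1.001
```

```bash
python3 - <<'E'
from m import *
a=np.radians(7.9); F=np.array([[np.cos(a),np.sin(a)],[-np.sin(a),np.cos(a)]]); o=np.array([467.9,11.6])
for n in('top','side'):
    c=grab(n); P,uv=cloud(c); f=(P[:,:2]-o)@F.T
    k=(abs(f[:,0])<30)&(f[:,1]>60)&(f[:,1]<115)&(P[:,2]>90)&(P[:,2]<110)
    r=cv2.minAreaRect(f[k].astype(np.float32)); print(n,k.sum(),f[k].mean(0).round(1),np.round(np.r_[r[0],r[1],r[2]],1),P[k,2].mean().round(1))
    save(c,n+'_g2.png',(270,190,420,310) if n=='top' else (230,130,390,290),4)
E
python3 st.py
```

```text
top 182 [ 0.1 82.6] [ 0.4 82.8 20.6 37.1 89.5] 97.4
side 146 [-0.1 81. ] [-0.7 82.2 37.  24.6  5.5] 97.7
t 10.675 pos [ 598.7 -310.4  126. ] jaw -6.7 F [ 0.1 -0.3  0.3] T [ 0.02 -0.05  0.05] w 94.4 q [-0.58  0.45  1.36  0.    1.33 -0.46]
```

View pics/side_g2.png

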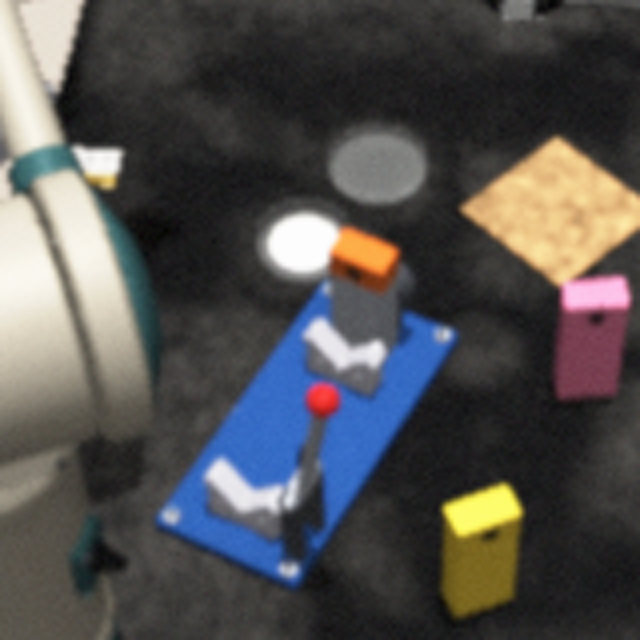

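The gauge stands square against the ring (measured 89.5° in the fixture frame, top 97.5 mm, crop 365,270). Now the barrel.

servo_tool(moves=[[0,0,0,-4,0],[0,0,0,-3.5,0],[0,0,0,-2,0],[0,0,0,-1.35,0],[0,0,0,0,0],[255,0,0,0,0],[255,0,0,0,0],[255,0,0,0,0]])

```text
t: 11.68
tool_pos: [598.8, -310.8, 17.6]
eef_rot: [2.347, 2.086, 0.001]
wrist_force: [0.2, 0.6, 0.1]
grip_width: 0.72
```

servo_tool(moves=[[255,0,0,0,0],[255,0,0,0,0],[255,0,0,0,0],[255,0,0,0,0],[255,0,0,0,0],[255,0,0,0,0]])

```text
t: 12.42
tool_pos: [598.3, -310.5, 16.6]
eef_rot: [-2.348, -2.087, 0.0]
wrist_force: [0.4, 0.4, -1.4]
grip_width: 0.278
```

```bash
python3 st.py
```

```text
t 12.425 pos [ 598.3 -310.5   16.6] jaw -6.7 F [ 0.4  0.4 -1.4] T [-0.08 -0.08 -0.03] w 26.1 q [-0.58  0.54  1.5  -0.    1.1  -0.46]
```

Opening 26 mm is less than the 32 mm diameter, so I look before going on.

```bash
python3 - <<'E'
from m import *
c=grab('side'); save(c,'side_b2.png',(170,270,350,430),4)
a=np.radians(-6.6); F=np.array([[np.cos(a),np.sin(a)],[-np.sin(a),np.cos(a)]]); o=np.array([597,-322.4])
for n in('top','side'):
    c=grab(n);P,uv=cloud(c);f=(P[:,:2]-o)@F.T
    for lo,hi in((-80,-45),(35,80)):
        k=(abs(f[:,0])<20)&(f[:,1]>lo)&(f[:,1]<hi)&(P[:,2]>25)&(P[:,2]<80); 
        if k.sum()>20: print(n,lo,k.sum(),'x',np.percentile(f[k,0],[3,97]).round(1),'ztop',np.percentile(P[k,2],95).round(1),'y',np.percentile(f[k,1],[1,99]).round(1))
E
python3 st.py
```

```text
top -80 53 x [-15.3  -5.7] ztop 50.8 y [-75.3 -55.7]
top 35 310 x [-16.8  15.2] ztop 53.6 y [35.7 74.1]
side -80 294 x [-14.1  17.9] ztop 54.5 y [-74.3 -45.1]
side 35 74 x [-2.9  9.8] ztop 54.2 y [35.4 75. ]
t 12.575 pos [ 598.3 -310.5   16.6] jaw -6.7 F [-0.1 -1.1 -1.2] T [-0.08 -0.09  0.04] w 26.5 q [-0.58  0.54  1.5  -0.    1.1  -0.46]
```

View pics/side_b2.png

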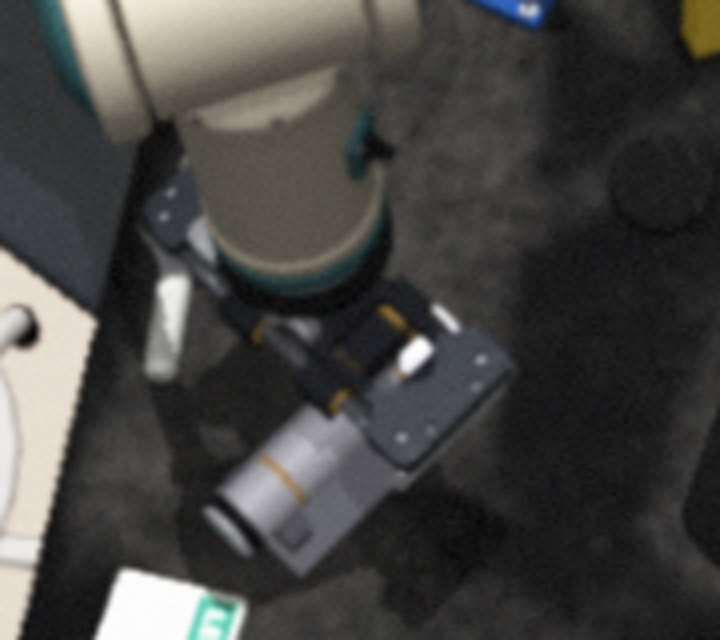

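The barrel (crop 300,450) looks undisturbed and the pads are on it. I try a small lift and check.

servo_tool(moves=[[255,0,0,0.4,0],[255,0,0,0.6,0],[255,0,0,1,0],[255,0,0,0,0],[255,0,0,0,0]])

```text
t: 13.2
tool_pos: [598.4, -310.5, 37.0]
eef_rot: [2.348, 2.087, 0.0]
wrist_force: [-0.0, -0.4, -1.1]
grip_width: 0.279
```

```bash
python3 st.py
python3 - <<'E'
from m import *
a=np.radians(-6.6); F=np.array([[np.cos(a),np.sin(a)],[-np.sin(a),np.cos(a)]]); o=np.array([597,-322.4])
for n in('top','side'):
    c=grab(n);P,uv=cloud(c);f=(P[:,:2]-o)@F.T
    for lo,hi in((-80,-45),(35,80)):
        k=(abs(f[:,0])<20)&(f[:,1]>lo)&(f[:,1]<hi)&(P[:,2]>40)&(P[:,2]<100); 
        if k.sum()>20: print(n,lo,k.sum(),'x',np.percentile(f[k,0],[3,97]).round(1),'ztop',np.percentile(P[k,2],95).round(1),'y',np.percentile(f[k,1],[1,99]).round(1))
E
python3 st.py
```

```text
t 13.2 pos [ 598.4 -310.5   37. ] jaw -6.7 F [-0.  -0.4 -1.1] T [-0.02 -0.07  0.03] w 26.2 q [-0.58  0.52  1.48  0.    1.14 -0.46]
top -80 56 x [-14.9  -4.8] ztop 71.7 y [-74.6 -55.6]
top 35 307 x [-14.4  14.7] ztop 74.2 y [35.5 74.5]
side -80 275 x [-12.7  14.7] ztop 73.7 y [-73.9 -45.2]
side 35 59 x [-2.6  8.1] ztop 75.4 y [36.2 74.5]
t 13.3 pos [ 598.2 -310.4   36.6] jaw -6.7 F [ 0.9 -0.2 -2.5] T [ 0.04 -0.09 -0.02] w 26.1 q [-0.58  0.52  1.48  0.    1.14 -0.46]
```

servo_tool(moves=[[255,0,0,3,0],[255,0,0,5,0],[255,0,0,5,0],[255,0,0,4.8,0],[255,-1,2.5,0,1.2],[255,-1.6,4,0,1.9],[255,-1.6,4,0,1.9],[255,-1.6,4,0,1.9]])

```text
t: 14.3
tool_pos: [539.6, -164.2, 214.4]
eef_rot: [-2.217, -2.225, -0.0]
wrist_force: [0.3, -0.3, -1.9]
grip_width: 0.277
```

servo_tool(moves=[[255,-1.6,4,0,1.9],[255,-1.6,4,0,1.9],[255,-1.6,4,0,1.9],[255,-1.6,4,0,1.9],[255,-1.48,1.91,0,0],[255,0,0,0,0],[255,0,0,0,0]])

```text
t: 15.18
tool_pos: [462.4, 12.5, 214.9]
eef_rot: [2.066, 2.365, -0.0]
wrist_force: [0.5, -0.8, -1.4]
grip_width: 0.276
```

```bash
python3 st.py
```

```text
t 15.175 pos [462.4  12.5 214.9] jaw 7.7 F [ 0.5 -0.8 -1.4] T [-0.02 -0.08 -0.04] w 25.9 q [-0.12  0.08  1.66 -0.    1.4  -0.26]
```

servo_tool(moves=[[255,0.6,0,-2,0],[255,0,0,-4,0],[255,0,0,-4,0],[255,0,0,-4,0],[255,0,0,-2.5,0],[255,0,0,-0.9,0],[255,0,0,0,0],[255,0,0,0,0]])

```text
t: 16.18
tool_pos: [469.0, 13.1, 41.8]
eef_rot: [2.065, 2.365, 0.002]
wrist_force: [0.4, 0.1, -1.8]
grip_width: 0.277
```

```bash
python3 st.py
python3 - <<'E'
from m import *
a=np.radians(7.9); F=np.array([[np.cos(a),np.sin(a)],[-np.sin(a),np.cos(a)]]); o=np.array([467.9,11.6])
for n in('top','side'):
    c=grab(n);P,uv=cloud(c);f=(P[:,:2]-o)@F.T
    for lo,hi in((-100,-69),(-69,-40),(40,72)):
        k=(abs(f[:,0])<25)&(f[:,1]>lo)&(f[:,1]<hi)&(P[:,2]>52)&(P[:,2]<90); 
        if k.sum()>20: print(n,lo,k.sum(),'x',np.percentile(f[k,0],[3,50,97]).round(1),'ztop',np.percentile(P[k,2],95).round(1),'y',np.percentile(f[k,1],[1,99]).round(1))
    k=(abs(f[:,0])<30)&(f[:,1]>60)&(f[:,1]<115)&(P[:,2]>90)&(P[:,2]<110)
    if k.sum()>9: print('gauge',f[k].mean(0))
    if n=='side': save(c,'side_b3.png',(230,130,390,290),4)
E
```

```text
t 16.175 pos [469.   13.1  41.8] jaw 7.7 F [ 0.4  0.1 -1.8] T [-0.01 -0.14 -0.04] w 26.0 q [-0.12  0.24  1.93 -0.    0.96 -0.26]
top 40 68 x [-13.9  -8.5  -0.8] ztop 77.9 y [40.3 62.2]
side -100 155 x [-12.4   3.1  15.8] ztop 77.4 y [-87.7 -69.7]
side -69 162 x [-11.8   6.   16.3] ztop 78.3 y [-68.4 -40.6]
side 40 34 x [ 3.6 11.1 15.6] ztop 80.0 y [40.4 62.6]
gauge [ 9.63465657 77.33286473]
```

View pics/side_b3.png

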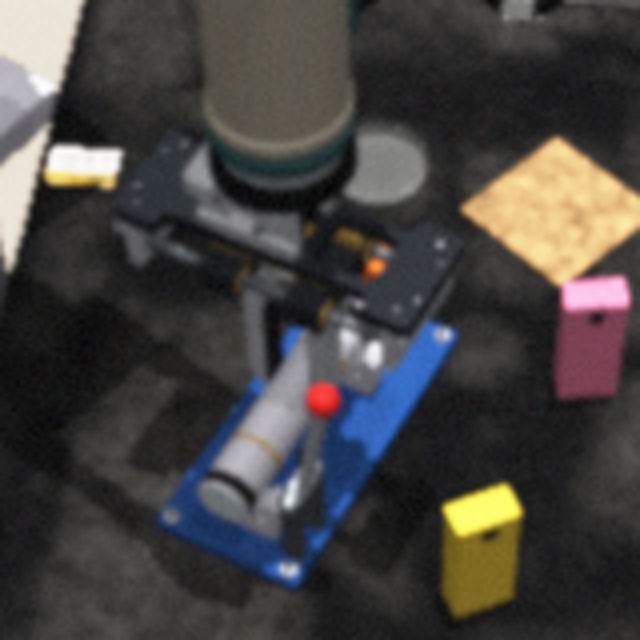

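The barrel (crop 250,440) hangs level over both saddles, in line with the trough, its end about 10 mm short of the gauge. Lower it gently.

servo_tool(moves=[[255,0,0,-0.6,0],[255,0,0,-0.3,0],[255,0,0,-0.1,0],[255,0,0,0,0],[255,0,0,0,0]])

```text
t: 16.9
tool_pos: [467.7, 13.6, 30.8]
eef_rot: [2.066, 2.366, 0.0]
wrist_force: [0.1, 0.5, -1.5]
grip_width: 0.277
```

servo_tool(moves=[[255,0,0,-0.1,0],[255,0,0,0,0]])

```text
t: 17.15
tool_pos: [467.6, 13.6, 29.7]
eef_rot: [-2.066, -2.367, -0.0]
wrist_force: [-0.5, 0.4, -1.7]
grip_width: 0.276
```

servo_tool(moves=[[255,0,0,-0.1,0],[255,0,0,0,0]])

```text
t: 17.4
tool_pos: [467.6, 13.6, 28.8]
eef_rot: [2.066, 2.366, 0.0]
wrist_force: [-0.3, 0.6, -2.1]
grip_width: 0.279
```

servo_tool(moves=[[255,0,0,-0.1,0],[255,0,0,0,0]])

```text
t: 17.65
tool_pos: [467.7, 13.7, 28.5]
eef_rot: [2.066, 2.366, 0.001]
wrist_force: [-0.9, 0.1, 5.4]
grip_width: 0.282
```

servo_tool(moves=[[255,0,0,-0.1,0],[255,0,0,0,0]])

```text
t: 17.9
tool_pos: [467.8, 13.6, 28.4]
eef_rot: [2.066, 2.366, 0.001]
wrist_force: [-3.6, 0.0, 12.0]
grip_width: 0.279
```

servo_tool(moves=[[255,0,0,0.1,0],[255,-0.04,0.3,0,0],[255,-0.04,0.3,0,0],[255,0,0,0,0],[255,0,0,0,0]])

```text
t: 18.52
tool_pos: [467.1, 17.6, 28.4]
eef_rot: [2.062, 2.366, -0.004]
wrist_force: [-2.4, -5.6, 5.2]
grip_width: 0.275
```

servo_tool(moves=[[255,-0.02,0.15,0,0],[255,0,0,0,0]])

```text
t: 18.77
tool_pos: [467.0, 18.8, 28.4]
eef_rot: [2.062, 2.366, -0.005]
wrist_force: [-2.3, -7.5, 4.4]
grip_width: 0.28
```

servo_tool(moves=[[255,-0.02,0.15,0,0],[255,0,0,0,0]])

```text
t: 19.02
tool_pos: [466.8, 20.2, 28.4]
eef_rot: [2.062, 2.366, -0.005]
wrist_force: [-1.5, -6.9, 4.9]
grip_width: 0.278
```

servo_tool(moves=[[255,0,0,0.06,0],[255,0,0,0,0]])

```text
t: 19.27
tool_pos: [466.5, 21.9, 28.5]
eef_rot: [2.065, 2.366, -0.001]
wrist_force: [-1.0, -3.6, 3.0]
grip_width: 0.277
```

servo_tool(moves=[[255,-0.02,0.1,0,0],[255,0,0,0,0]])

```text
t: 19.52
tool_pos: [466.4, 23.1, 28.4]
eef_rot: [2.065, 2.367, -0.001]
wrist_force: [-1.5, -5.2, 2.6]
grip_width: 0.278
```

servo_tool(moves=[[255,-0.01,0.1,0,0],[255,0,0,0,0]])

```text
t: 19.77
tool_pos: [466.3, 23.7, 28.5]
eef_rot: [2.064, 2.367, -0.002]
wrist_force: [-1.0, -5.9, 3.1]
grip_width: 0.277
```

servo_tool(moves=[[255,-0.01,0.1,0,0],[255,0,0,0,0]])

```text
t: 20.02
tool_pos: [466.3, 23.7, 28.5]
eef_rot: [2.062, 2.366, -0.004]
wrist_force: [-0.2, -9.4, 2.4]
grip_width: 0.28
```

servo_tool(moves=[[255,-0.02,0.1,0,0],[255,0,0,0,0]])

```text
t: 20.27
tool_pos: [466.3, 23.7, 28.5]
eef_rot: [2.06, 2.366, -0.006]
wrist_force: [-0.9, -11.5, 2.0]
grip_width: 0.282
```

servo_tool(moves=[[255,-0.01,0.1,0,0],[255,0,0,0,0]])

```text
t: 20.52
tool_pos: [466.4, 23.8, 28.5]
eef_rot: [2.058, 2.366, -0.008]
wrist_force: [-1.9, -14.4, 0.8]
grip_width: 0.282
```

Contact is clear: position stuck at y = 23.7 while the force climbs to 14 N. I relax the push and release.

servo_tool(moves=[[255,0.03,-0.25,0,0],[255,0,0,0,0],[255,0,0,0,0]])

```text
t: 20.9
tool_pos: [466.3, 23.7, 28.5]
eef_rot: [2.063, 2.366, -0.002]
wrist_force: [-1.2, -6.7, 2.3]
grip_width: 0.28
```

servo_tool(moves=[[120,0,0,0,0],[60,0,0,0,0],[0,0,0,0,0],[0,0,0,0,0],[0,0,0,0,0],[0,0,0,0,0],[0,0,0,0,0]])

```text
t: 21.78
tool_pos: [466.1, 25.1, 28.4]
eef_rot: [2.066, 2.366, 0.0]
wrist_force: [1.0, 0.1, -0.1]
grip_width: 0.977
```

servo_tool(moves=[[0,0,0,3,0],[0,0,0,5,0],[0,0,0,5,0],[0,0,0,4,-8],[0,0,0,1,-8],[0,0.8,-0.8,0,-8],[0,0.8,-0.8,0,-8],[0,0.8,-0.8,0,-8]])

```text
t: 22.78
tool_pos: [490.1, 0.9, 208.4]
eef_rot: [2.754, 1.511, 0.0]
wrist_force: [-0.1, -0.0, 0.4]
grip_width: 0.997
```

servo_tool(moves=[[0,0.8,-0.8,0,-8],[0,0.8,-0.8,0,-8],[0,0.8,-0.8,0,-8],[0,0.8,-0.8,0,-8],[0,0.65,-0.86,0,-8],[0,0,0,0,-8],[0,0,0,0,-2],[0,0,0,0,0]])

```text
t: 23.78
tool_pos: [528.4, -39.4, 208.3]
eef_rot: [-3.134, -0.215, 0.0]
wrist_force: [0.5, 0.5, 0.5]
grip_width: 1.003
```

```bash
python3 st.py
python3 - <<'E'
from m import *
a=np.radians(7.9); F=np.array([[np.cos(a),np.sin(a)],[-np.sin(a),np.cos(a)]]); o=np.array([467.9,11.6])
c=grab('side');P,uv=cloud(c);f=(P[:,:2]-o)@F.T
H=hsv(c);h,s,v=[H[...,i].astype(int) for i in range(3)]
k=(f[:,0]>20)&(f[:,0]<80)&(abs(f[:,1]+58)<25)&(P[:,2]>140)&(P[:,2]<175); m=np.zeros(h.shape,bool);m[uv[k,1],uv[k,0]]=1;m&=((h<6)|(h>174))&(s>150)
kk=m[uv[:,1],uv[:,0]];print('red',m.sum(),f[kk].mean(0).round(1),P[kk].mean(0).round(1))
vv,uu=np.nonzero(m);print('ray at z155.6',onplane(c,[[uu.mean(),vv.mean()]],155.6))
for lo,hi in((-100,-60),(30,72)):
    k=(abs(f[:,0])<25)&(f[:,1]>lo)&(f[:,1]<hi)&(P[:,2]>50)&(P[:,2]<90); print('barrel',k.sum(),'x',np.percentile(f[k,0],[3,97]).round(1),'ztop',np.percentile(P[k,2],95).round(1),'y',np.percentile(f[k,1],[1,99]).round(1))
k=(abs(f[:,0])<30)&(f[:,1]>60)&(f[:,1]<115)&(P[:,2]>90)&(P[:,2]<110);print('gauge',k.sum(),f[k].mean(0).round(1))
E
```

```text
t 23.775 pos [528.4 -39.4 208.3] jaw -82.2 F [0.5 0.5 0.5] T [0.01 0.04 0.02] w 94.3 q [-0.21  0.19  1.55 -0.    1.4   1.23]
red 33 [ 55.2 -61. ] [531.  -41.3 162.6]
ray at z155.6 [[527.75504352 -37.26030911 155.6       ]]
barrel 102 x [-14.1  13.8] ztop 66.0 y [-76.7 -60.2]
barrel 189 x [-12.6  14.7] ztop 66.6 y [31.1 71.4]
gauge 128 [ 0.7 81.4]
```

servo_tool(moves=[[0,0,0,-3,0],[0,0,0,-3,0],[0,0,0,-1.1,0],[0,0,0,0,0],[150,0,0,0,0],[150,0,0,0,0],[200,0,0,0,0],[200,0,0,0,0]])

```text
t: 24.82
tool_pos: [528.7, -39.5, 137.7]
eef_rot: [3.134, 0.213, 0.001]
wrist_force: [-0.0, -0.3, 0.0]
grip_width: 0.609
```

servo_tool(moves=[[255,0,0,0,0],[255,0,0,0,0],[255,0,0,0,0],[255,0,0,0,0],[255,0,0,0,0],[255,0,0,0,0]])

```text
t: 25.58
tool_pos: [528.6, -38.8, 137.8]
eef_rot: [-3.133, -0.212, -0.001]
wrist_force: [-0.7, 2.0, 3.3]
grip_width: 0.011
```

```bash
python3 st.py; python3 -c "
import numpy as np
fx=np.array([np.cos(.138),np.sin(.138)]);p=None
for t in np.r_[1.75,np.arange(1.6,-.01,-.16)]:
    q=np.array([37-90*np.cos(t)-2*0,67+90*np.sin(t)]);
    if p is not None: d=q-p;print(round(t,2),np.round([d[0]*fx[0]/10,d[0]*fx[1]/10,d[1]/10],2))
    p=q"
```

```text
t 25.575 pos [528.6 -38.8 137.8] jaw -82.3 F [-0.7  2.   3.3] T [0.3  0.1  0.05] w 1.0 q [-0.21  0.24  1.67  0.    1.24  1.23]
1.6 [-1.33 -0.18  0.14]
1.44 [-1.42 -0.2  -0.07]
1.28 [-1.39 -0.19 -0.3 ]
1.12 [-1.33 -0.18 -0.52]
0.96 [-1.23 -0.17 -0.73]
0.8 [-1.1  -0.15 -0.92]
0.64 [-0.94 -0.13 -1.08]
0.48 [-0.76 -0.11 -1.22]
0.32 [-0.55 -0.08 -1.32]
0.16 [-0.34 -0.05 -1.4 ]
0.0 [-0.11 -0.02 -1.43]
```

Run:
```python
from m import *
c=grab('side');save(c,'side_s1.png',(240,140,400,300),4)
a=np.radians(7.9); F=np.array([[np.cos(a),np.sin(a)],[-np.sin(a),np.cos(a)]]); o=np.array([467.9,11.6])
P,uv=cloud(c);f=(P[:,:2]-o)@F.T
H=hsv(c);h,s,v=[H[...,i].astype(int) for i in range(3)]
k=(f[:,0]>-80)&(f[:,0]<130)&(abs(f[:,1]+58)<35)&(P[:,2]>60)&(P[:,2]<185); m=np.zeros(h.shape,bool);m[uv[k,1],uv[k,0]]=1;m&=((h<6)|(h>174))&(s>120)
kk=m[uv[:,1],uv[:,0]];print('red',m.sum(),f[kk].mean(0).round(1),P[kk].mean(0).round(1))
```

```text
red 15 [ 56.8 -65.3] [533.1 -45.3 163.1]
```

View pics/side_s1.png

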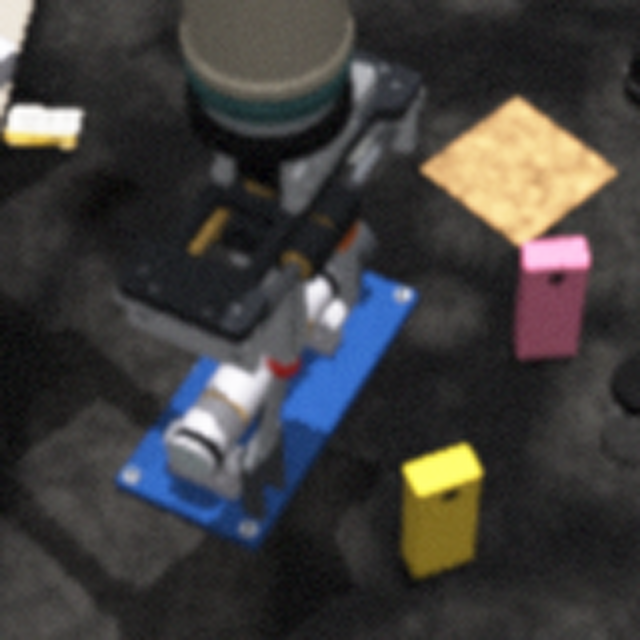

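Red ball (crop 285,365) is hidden between the closed fingertips, so it seems to sit in hollows in the pads. I start along the arc and check that it follows.

servo_tool(moves=[[255,-0.6,-0.1,0.1,0],[255,-0.7,-0.1,0,0],[255,-0.7,-0.1,0,0],[255,-0.7,-0.1,-0.1,0],[255,0,0,0,0]])

```text
t: 26.25
tool_pos: [500.8, -43.6, 137.4]
eef_rot: [3.134, 0.212, -0.001]
wrist_force: [0.6, -0.8, -0.4]
grip_width: 0.005
```

```bash
cat > red.py <<'E'
from m import *
c=grab('side')
a=np.radians(7.9); F=np.array([[np.cos(a),np.sin(a)],[-np.sin(a),np.cos(a)]]); o=np.array([467.9,11.6])
P,uv=cloud(c);f=(P[:,:2]-o)@F.T
H=hsv(c);h,s,v=[H[...,i].astype(int) for i in range(3)]
k=(f[:,0]>-80)&(f[:,0]<130)&(abs(f[:,1]+58)<35)&(P[:,2]>50)&(P[:,2]<185); m=np.zeros(h.shape,bool);m[uv[k,1],uv[k,0]]=1;m&=((h<6)|(h>174))&(s>120)
kk=m[uv[:,1],uv[:,0]];print('red',m.sum(),f[kk].mean(0).round(1),P[kk].mean(0).round(1))
for lo,hi in((-100,-60),(30,72)):
    k=(abs(f[:,0])<25)&(f[:,1]>lo)&(f[:,1]<hi)&(P[:,2]>52)&(P[:,2]<68)
    if k.sum()>9:print('barrel',k.sum(),'x',np.percentile(f[k,0],[3,97]).round(1),'ztop',np.percentile(P[k,2],95).round(1),'y',np.percentile(f[k,1],[1,99]).round(1))
k=(abs(f[:,0])<30)&(f[:,1]>60)&(f[:,1]<115)&(P[:,2]>90)&(P[:,2]<110);print('gauge',k.sum(),f[k].mean(0).round(1))
E
python3 st.py; python3 red.py
```

```text
t 26.25 pos [500.8 -43.6 137.4] jaw -82.3 F [ 0.6 -0.8 -0.4] T [ 0.02  0.   -0.01] w 0.4 q [-0.23  0.2   1.72 -0.    1.22  1.21]
red 40 [ 54.4 -61.3] [530.2 -41.6 162.8]
barrel 101 x [-13.8  14.3] ztop 66.1 y [-76.7 -60.8]
barrel 182 x [-14.   14.7] ztop 65.7 y [30.7 70.9]
gauge 126 [ 2.4 82.6]
```

The ball was not captured (it is still at its open position), so I'll push the strap with shut fingers instead: from behind first, then from above.

servo_tool(moves=[[255,0,0,2.7,0],[255,0,0,3,0],[255,2.8,0.4,0,0],[255,2.77,0.4,0,0],[255,0,0,0,0],[255,0,0,-3,0],[255,0,0,-2.2,0],[255,0,0,0,0]])

```text
t: 27.3
tool_pos: [554.8, -35.3, 140.8]
eef_rot: [-3.133, -0.212, 0.008]
wrist_force: [0.4, -0.2, 1.0]
grip_width: 0.006
```

servo_tool(moves=[[255,-1,-0.14,0,0],[255,-1,-0.14,0,0],[255,-1,-0.14,0,0],[255,-1,-0.14,0,0],[255,0,0,0,0]])

```text
t: 27.92
tool_pos: [516.4, -41.2, 142.7]
eef_rot: [3.134, 0.212, 0.0]
wrist_force: [0.4, 0.4, 0.1]
grip_width: 0.005
```

```bash
python3 st.py; python3 red.py
```

```text
t 27.925 pos [516.4 -41.2 142.7] jaw -82.3 F [0.4 0.4 0.1] T [0.04 0.01 0.03] w 0.5 q [-0.21  0.21  1.68 -0.    1.24  1.22]
red 42 [ 54.1 -61. ] [529.8 -41.4 162.8]
barrel 103 x [-13.6  14.3] ztop 66.6 y [-76.4 -60.2]
barrel 159 x [-11.   14.9] ztop 66.6 y [30.8 70.9]
gauge 69 [10.9 82. ]
```

Run:
```python
from m import *
ims=[]
for n in('top','side'):
    c=grab(n); H=hsv(c);h,s,v=[H[...,i].astype(int) for i in range(3)]
    t=robot.read_state()['tool_pos']; print(n,'tcp px',proj(c,[t]),'grasp',proj(c,[t+[0,0,19]]))
    b=proj(c,[[528.6,-39.5,156]]);print('ball exp px',b)
    x,y=b[0].astype(int); ims.append(cv2.resize(c['img'][y-60:y+60,x-45:x+45,::-1],None,fx=4.4,fy=4.4,interpolation=cv2.INTER_CUBIC))
    m=((h<6)|(h>174))&(s>120)
    for q in blobs(m,8):
        vv,uu=np.nonzero(q)
        if abs(uu.mean()-x)<60 and abs(vv.mean()-y)<60: print(' red',q.sum(),uu.mean(),vv.mean(),'at156',onplane(c,[[uu.mean(),vv.mean()]],156))
cv2.imwrite('pics/comp.png',np.hstack(ims))
```

```text
top tcp px [[369.8824395  231.27283896]] grasp [[370.39833031 230.10860497]]
ball exp px [[369.39817201 224.78836109]]
side tcp px [[305.70417222 232.73179307]] grasp [[305.39197101 227.32571679]]
ball exp px [[310.2198286  230.87963098]]
 red 44 310.1363636363636 229.8409090909091 at156 [[526.86727176 -37.46802845 156.        ]]
```

View pics/comp.png

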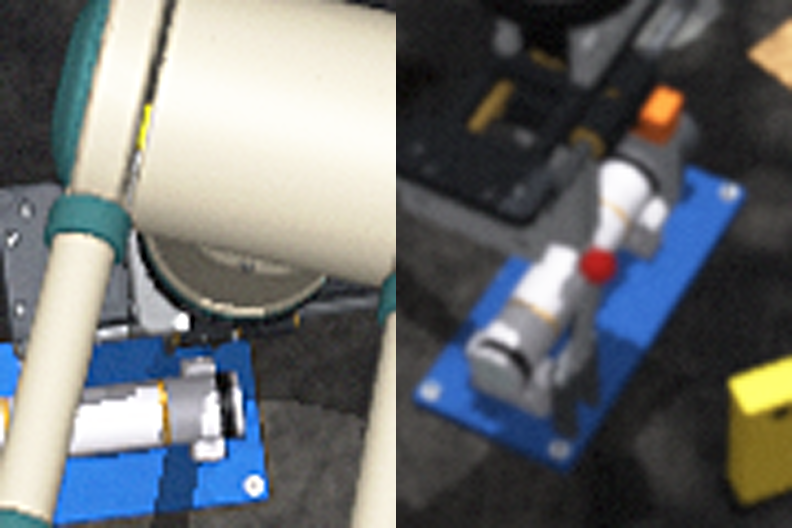

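```bash
python3 st.py
python3 - <<'E'
from m import *
t=robot.read_state()['tool_pos']
a=np.radians(7.9); F=np.array([[np.cos(a),np.sin(a)],[-np.sin(a),np.cos(a)]])
for n in('side','top'):
    c=grab(n);P,uv=cloud(c);f=(P[:,:2]-t[:2])@F.T; z=P[:,2]-t[2]
    k=(abs(f[:,0])<16)&(abs(f[:,1])<45)&(z>-40)&(z<90)
    for lo in range(-40,90,10):
        j=k&(z>=lo)&(z<lo+10)
        if j.sum(): print(n,lo,j.sum(),'x',np.percentile(f[j,0],[5,95]).round(),'y',np.percentile(f[j,1],[5,95]).round(),'px',uv[j].mean(0).round())
E
```

```text
t 28.075 pos [517.6 -41.2 142.5] jaw -82.2 F [ 0.5  0.6 -0.3] T [ 0.03  0.03 -0.03] w 0.2 q [-0.21  0.22  1.68  0.    1.24  1.22]
side -40 12 x [-2.  5.] y [-8.  1.] px [306. 244.]
side -30 13 x [-1.  7.] y [-7.  5.] px [307. 242.]
side -20 12 x [3. 9.] y [-6.  6.] px [308. 239.]
side -10 9 x [ 6. 11.] y [-6.  3.] px [308. 237.]
side 0 7 x [ 7. 12.] y [-8. -3.] px [309. 235.]
side 10 22 x [ 3. 16.] y [-8.  3.] px [309. 231.]
side 20 26 x [ 6. 15.] y [-6.  4.] px [310. 229.]
side 30 17 x [-4.  9.] y [-13.  10.] px [307. 224.]
side 40 40 x [-5.  9.] y [-13.  10.] px [306. 223.]
side 50 36 x [-5.  9.] y [-13.   7.] px [305. 220.]
side 60 41 x [-2.  9.] y [-13.  10.] px [306. 217.]
side 70 31 x [2. 9.] y [-13.  10.] px [307. 213.]
side 80 16 x [ 6. 10.] y [-14.   5.] px [307. 211.]
```

Run:
```python
from m import *
t=robot.read_state()['tool_pos']
a=np.radians(7.9); F=np.array([[np.cos(a),np.sin(a)],[-np.sin(a),np.cos(a)]])
c=grab('side');P,uv=cloud(c);f=(P[:,:2]-t[:2])@F.T
G=np.full((480,640,3),np.nan);G[uv[:,1],uv[:,0]]=np.c_[f,P[:,2]-t[2]]
for v in range(216,242,2): print(v,[tuple(G[v,u].round().astype(int).tolist()) for u in range(298,315,3)])
```

```text
216 [(33, -76, 164), (28, -58, 140), (6, -13, 76), (9, -6, 70), (8, 6, 55), (-38, 97, -76)]
218 [(33, -76, 158), (-2, -11, 63), (7, -15, 72), (10, -8, 65), (8, 6, 49), (-38, 96, -83)]
220 [(33, -77, 154), (0, -15, 61), (7, -14, 65), (10, -8, 59), (8, 6, 42), (-35, 91, -83)]
222 [(33, -77, 148), (-1, -15, 54), (5, -12, 55), (9, -8, 52), (8, 5, 36), (-31, 84, -81)]
224 [(33, -77, 142), (-2, -13, 44), (5, -13, 49), (9, -7, 45), (9, 4, 31), (-30, 83, -86)]
226 [(32, -77, 136), (-3, -12, 36), (5, -14, 43), (9, -8, 38), (7, 7, 20), (-28, 79, -87)]
228 [(33, -79, 132), (-45, 53, -75), (-39, 57, -76), (3, 1, 18), (11, 1, 23), (16, 4, 22)]
230 [(-50, 47, -79), (-43, 49, -77), (-37, 53, -78), (6, -3, 17), (12, -2, 20), (16, 2, 17)]
232 [(-46, 41, -77), (-42, 47, -82), (-36, 51, -82), (8, -7, 16), (14, -6, 19), (18, -1, 15)]
234 [(-44, 38, -79), (-38, 41, -79), (-33, 45, -80), (-29, 52, -86), (13, -5, 11), (-33, 85, -130)]
236 [(-43, 35, -82), (-37, 38, -82), (-32, 43, -86), (7, -7, 1), (11, -2, -2), (-31, 81, -132)]
238 [(-39, 29, -81), (-34, 33, -82), (-30, 40, -88), (5, -4, -11), (8, 2, -16), (-29, 78, -134)]
240 [(-37, 26, -83), (-32, 29, -83), (-29, 37, -92), (6, -6, -14), (6, 5, -28), (-27, 74, -136)]
```

Cloud points show the fingertips ending about 28–30 mm above the reported TCP. That explains the 26 mm chord on the barrel and why the fingers passed over the ball (tips at about 165–170, ball top 165). I use tip z = TCP z + 28 from here and grasp the ball properly.

servo_tool(moves=[[0,0,0,0.5,0],[0,0.6,0.1,0,0],[0,0.55,0.08,0,0],[0,0,0,0,0],[0,0,0,0,0],[0,0,0,0,0],[0,0,0,-1.5,0],[0,0,0,-1.5,0]])

```text
t: 29.22
tool_pos: [528.3, -39.3, 116.2]
eef_rot: [-3.134, -0.212, 0.001]
wrist_force: [-0.4, -0.2, 0.7]
grip_width: 0.818
```

servo_tool(moves=[[150,0,0,-0.3,0],[150,0,0,0,0],[200,0,0,0,0],[255,0,0,0,0],[255,0,0,0,0],[255,0,0,0,0],[255,0,0,0,0],[255,0,0,0,0]])

```text
t: 30.22
tool_pos: [528.6, -38.2, 114.5]
eef_rot: [-3.133, -0.212, -0.0]
wrist_force: [-0.6, 4.0, 1.6]
grip_width: 0.173
```

servo_tool(moves=[[255,0,0,0,0],[255,0,0,0,0]])

```text
t: 30.48
tool_pos: [528.6, -38.3, 114.5]
eef_rot: [-3.133, -0.212, 0.0]
wrist_force: [-1.0, 5.2, 1.6]
grip_width: 0.172
```

```bash
python3 st.py; python3 red.py
```

```text
t 30.475 pos [528.6 -38.3 114.5] jaw -82.3 F [-1.   5.2  1.6] T [ 1.06  0.08 -0.04] w 16.2 q [-0.2   0.25  1.7   0.    1.18  1.23]
red 19 [ 58.5 -55.7] [533.5 -35.5 161.9]
barrel 104 x [-13.6  12.7] ztop 66.0 y [-76.3 -60.4]
barrel 16 x [10.2 16.1] ztop 62.7 y [51.3 71.6]
gauge 0 [nan nan]red.py:11: RuntimeWarning: Mean of empty slice.
  k=(abs(f[:,0])<30)&(f[:,1]>60)&(f[:,1]<115)&(P[:,2]>90)&(P[:,2]<110);print('gauge',k.sum(),f[k].mean(0).round(1))
  ret = um.true_divide(
```

servo_tool(moves=[[255,0,0.1,0,0],[255,-1.33,-0.18,0.14,0],[255,-1.42,-0.2,-0.07,0],[255,-1.39,-0.19,-0.3,0],[255,-1.33,-0.18,-0.52,0],[255,-1.23,-0.17,-0.73,0],[255,0,0,0,0]])

```text
t: 31.4
tool_pos: [458.7, -47.7, 98.8]
eef_rot: [3.134, 0.212, -0.007]
wrist_force: [-3.8, 3.2, 2.9]
grip_width: 0.172
```

```bash
python3 st.py; python3 red.py 2>/dev/null
```

```text
t 31.4 pos [458.7 -47.7  98.8] jaw -82.2 F [-3.8  3.2  2.9] T [ 0.66  0.54 -0.02] w 16.2 q [-0.25  0.17  1.86 -0.    1.11  1.18]
red 28 [-11.3 -55.7] [464.3 -45.2 147.5]
barrel 105 x [-13.5  14.7] ztop 66.2 y [-76.5 -60.4]
barrel 184 x [-13.5  14.2] ztop 66.6 y [30.7 71.6]
gauge 151 [ 0.3 82.2]
```

Strap follows. Continue down and press.

servo_tool(moves=[[255,-1.1,-0.15,-0.92,0],[255,-0.94,-0.13,-1.08,0],[255,-0.76,-0.11,-1.22,0],[255,-0.55,-0.08,-1.32,0],[255,-0.34,-0.05,-1.3,0],[255,0,0,0,0]])

```text
t: 32.2
tool_pos: [423.4, -52.5, 40.2]
eef_rot: [-3.134, -0.212, 0.005]
wrist_force: [-2.8, 4.3, -0.2]
grip_width: 0.173
```

servo_tool(moves=[[255,-0.1,-0.02,-0.6,0],[255,0,0,-0.4,0],[255,0,0,0,0]])

```text
t: 32.58
tool_pos: [422.3, -52.6, 30.8]
eef_rot: [-3.134, -0.213, 0.006]
wrist_force: [-2.5, 3.6, -0.0]
grip_width: 0.173
```

```bash
python3 st.py; python3 red.py 2>/dev/null
```

```text
t 32.575 pos [422.3 -52.6  30.8] jaw -82.2 F [-2.5  3.6 -0. ] T [ 0.75  0.52 -0.03] w 16.3 q [-0.29  0.2   2.03 -0.    0.91  1.15]
red 19 [-50.6 -53.9] [425.2 -48.8  83.8]
barrel 98 x [-13.2  12.9] ztop 65.5 y [-76.8 -60.5]
barrel 187 x [-13.   14.5] ztop 66.3 y [30.2 71.4]
gauge 147 [ 0.4 82.3]
```

servo_tool(moves=[[255,0,0,-0.2,0],[255,0,0,0,0]])

```text
t: 32.88
tool_pos: [422.2, -52.6, 29.0]
eef_rot: [-3.134, -0.213, 0.006]
wrist_force: [-4.0, 3.6, -1.2]
grip_width: 0.172
```

servo_tool(moves=[[255,0,0,-0.2,0],[255,0,0,0,0]])

```text
t: 33.12
tool_pos: [422.2, -52.6, 27.0]
eef_rot: [-3.134, -0.213, 0.006]
wrist_force: [-3.6, 3.5, -0.3]
grip_width: 0.173
```

servo_tool(moves=[[255,0,0,-0.2,0],[255,0,0,0,0]])

```text
t: 33.38
tool_pos: [422.2, -52.6, 25.0]
eef_rot: [-3.134, -0.213, 0.006]
wrist_force: [-3.8, 4.0, 0.1]
grip_width: 0.173
```

servo_tool(moves=[[255,0,0,-0.2,0],[255,0,0,0,0]])

```text
t: 33.62
tool_pos: [422.3, -52.6, 23.0]
eef_rot: [-3.134, -0.213, 0.005]
wrist_force: [-3.6, 4.3, 0.0]
grip_width: 0.171
```

```bash
python3 st.py; python3 red.py 2>/dev/null
python3 - <<'E'
from m import *
a=np.radians(7.9); F=np.array([[np.cos(a),np.sin(a)],[-np.sin(a),np.cos(a)]]); o=np.array([467.9,11.6])
c=grab('side');P,uv=cloud(c);f=(P[:,:2]-o)@F.T
k=(abs(f[:,1]+57)<5)&(f[:,0]<38)&(f[:,0]>-40)&(P[:,2]>66)&(P[:,2]<110)
for x in range(-40,40,10):
    j=k&(f[:,0]>=x)&(f[:,0]<x+10)
    if j.sum(): print(x,j.sum(),np.median(P[j,2]).round(1))
E
```

```text
t 33.625 pos [422.3 -52.6  23. ] jaw -82.2 F [-3.6  4.3  0. ] T [0.76 0.5  0.02] w 16.1 q [-0.29  0.21  2.04 -0.    0.89  1.15]
red 14 [-50.4 -53.7] [425.3 -48.5  76.2]
barrel 99 x [-13.8  14.8] ztop 66.4 y [-76.8 -61.1]
barrel 189 x [-12.4  14.7] ztop 66.6 y [30.7 71.3]
gauge 146 [ 0.1 82.2]
-40 16 71.9
-30 13 71.3
-20 15 71.8
-10 18 72.7
0 16 71.9
10 17 72.1
20 16 71.7
30 13 72.9
```

servo_tool(moves=[[255,0,0,-0.1,0],[255,0,0,0,0]])

```text
t: 33.98
tool_pos: [422.3, -52.7, 22.5]
eef_rot: [-3.134, -0.213, 0.005]
wrist_force: [-4.3, 4.6, 4.9]
grip_width: 0.175
```

servo_tool(moves=[[255,0,0,-0.1,0],[255,0,0,0,0]])

```text
t: 34.22
tool_pos: [422.5, -52.7, 21.8]
eef_rot: [-3.134, -0.213, 0.005]
wrist_force: [-4.6, 5.0, 7.0]
grip_width: 0.172
```

servo_tool(moves=[[255,0,0,-0.1,0],[255,0,0,0,0]])

```text
t: 34.48
tool_pos: [422.8, -52.6, 20.9]
eef_rot: [-3.134, -0.213, 0.004]
wrist_force: [-3.8, 4.6, 6.8]
grip_width: 0.17
```

servo_tool(moves=[[150,0,0,0,0],[100,0,0,0,0],[50,0,0,0,0],[0,0,0,0,0],[0,0,0,0,0],[0,0,0,3,0],[0,0,0,5,0],[0,0,0,2,8]])

```text
t: 35.48
tool_pos: [425.4, -53.4, 122.7]
eef_rot: [3.109, 0.436, 0.006]
wrist_force: [0.9, -1.2, 0.3]
grip_width: 0.981
```

servo_tool(moves=[[0,0.4,2,0,8],[0,0.4,2,0,8],[0,0.4,2,0,8],[0,0.4,2,0,8],[0,0.4,2,0,8],[0,0.4,2,0,8],[0,0.4,2,0,8],[0,0.45,0.72,0,8]])

```text
t: 36.48
tool_pos: [456.3, 95.2, 120.1]
eef_rot: [-2.405, -2.021, -0.0]
wrist_force: [0.2, -1.0, -0.5]
grip_width: 0.996
```

servo_tool(moves=[[0,0,0,0,8],[0,0,0,0,8],[0,0,0,0,2],[0,0,0,0,0]])

```text
t: 36.98
tool_pos: [456.3, 94.2, 120.2]
eef_rot: [2.068, 2.365, -0.0]
wrist_force: [-0.1, 0.7, 0.2]
grip_width: 1.004
```

```bash
python3 st.py
python3 - <<'E'
from m import *
a=np.radians(7.9); F=np.array([[np.cos(a),np.sin(a)],[-np.sin(a),np.cos(a)]]); o=np.array([467.9,11.6])
c=grab('side');P,uv=cloud(c);f=(P[:,:2]-o)@F.T
k=(abs(f[:,1]+57)<5)&(f[:,0]<38)&(f[:,0]>-40)&(P[:,2]>66)&(P[:,2]<110)
for x in range(-40,40,10):
    j=k&(f[:,0]>=x)&(f[:,0]<x+10)
    if j.sum(): print(x,j.sum(),np.median(P[j,2]).round(1))
k=(abs(f[:,0])<25)&(f[:,1]>-100)&(f[:,1]<-66)&(P[:,2]>52)&(P[:,2]<90); print('barrel end',np.percentile(f[k,1],1),np.percentile(P[k,2],95))
E
```

```text
t 36.975 pos [456.3  94.2 120.2] jaw 7.7 F [-0.1  0.7  0.2] T [-0.04 -0.1   0.03] w 94.3 q [ 0.05  0.16  1.82 -0.    1.17 -0.08]
-40 16 72.5
-30 16 72.1
-20 16 71.6
-10 18 73.2
0 16 72.2
10 15 73.1
20 19 72.8
30 13 72.7
barrel end -76.91756234919524 67.48862641620482
```

servo_tool(moves=[[0,0,0,-3,0],[0,0,0,-3,0],[0,0,0,-1.2,0],[0,0,0,0,0],[150,0,0,0,0],[150,0,0,0,0],[200,0,0,0,0],[255,0,0,0,0]])

```text
t: 38.02
tool_pos: [456.5, 94.3, 48.5]
eef_rot: [2.066, 2.366, 0.001]
wrist_force: [0.0, 0.3, 0.0]
grip_width: 0.61
```

servo_tool(moves=[[255,0,0,0,0],[255,0,0,0,0],[255,0,0,0,0],[255,0,0,0,0]])

```text
t: 38.52
tool_pos: [456.3, 94.3, 48.2]
eef_rot: [2.066, 2.367, 0.0]
wrist_force: [0.8, -0.9, -0.6]
grip_width: 0.381
```

```bash
python3 st.py
```

```text
t 38.525 pos [456.3  94.3  48.2] jaw 7.8 F [ 0.8 -0.9 -0.6] T [-0.07 -0.12 -0.01] w 35.8 q [ 0.05  0.23  1.93 -0.    0.98 -0.08]
```

servo_tool(moves=[[255,0,0,0.2,0],[255,0,0,0.5,0],[255,0,0,1,0],[255,0,0,2,0],[255,0,0,3,0],[255,0,0,3.3,0],[255,0,0,0,0]])

```text
t: 39.4
tool_pos: [458.7, 94.4, 151.0]
eef_rot: [2.063, 2.363, 0.008]
wrist_force: [-0.4, -0.8, -1.4]
grip_width: 0.381
```

```bash
python3 st.py; python3 red.py 2>/dev/null
```

```text
t 39.4 pos [458.7  94.4 151. ] jaw 7.8 F [-0.4 -0.8 -1.4] T [-0.09 -0.06 -0.04] w 35.8 q [ 0.05  0.13  1.77  0.    1.23 -0.08]
red 39 [-53.7 -60.3] [423.  -55.6  75.3]
barrel 101 x [-14.1  14.7] ztop 66.7 y [-77. -61.]
barrel 190 x [-13.5  14.9] ztop 66.6 y [30.4 71.3]
gauge 0 [nan nan]
```

servo_tool(moves=[[255,0.6,3,0,0],[255,0.7,3.5,0,0],[255,0.7,3.5,0,0],[255,0.7,3.5,0,0],[255,0.56,2.77,0,0],[255,0,0,-3,0],[255,0,0,-4,0],[255,0,0,-2,0]])

```text
t: 40.45
tool_pos: [485.9, 256.0, 54.3]
eef_rot: [-2.064, -2.365, 0.009]
wrist_force: [-0.5, -0.0, -1.5]
grip_width: 0.38
```

servo_tool(moves=[[255,0,0,-1.3,0],[255,0,0,0,0],[255,0,0,-0.2,0],[255,0,0,0,0]])

```text
t: 40.95
tool_pos: [489.5, 257.2, 43.9]
eef_rot: [2.066, 2.366, 0.002]
wrist_force: [0.3, -0.7, 0.2]
grip_width: 0.38
```

servo_tool(moves=[[255,0,0,-0.1,0],[255,0,0,0,0]])

```text
t: 41.2
tool_pos: [489.1, 257.0, 42.5]
eef_rot: [2.066, 2.366, 0.001]
wrist_force: [0.8, 0.6, -1.3]
grip_width: 0.381
```

servo_tool(moves=[[255,0,0,-0.1,0],[255,0,0,0,0]])

```text
t: 41.45
tool_pos: [489.0, 257.0, 41.2]
eef_rot: [2.066, 2.367, 0.0]
wrist_force: [0.8, -0.2, -1.1]
grip_width: 0.378
```

servo_tool(moves=[[255,0,0,-0.1,0],[255,0,0,0,0]])

```text
t: 41.7
tool_pos: [489.0, 257.0, 41.2]
eef_rot: [2.066, 2.366, 0.001]
wrist_force: [-0.9, -0.3, 6.4]
grip_width: 0.384
```

Foot contact (+6 N). Release and retreat, then check everything.

servo_tool(moves=[[120,0,0,0.05,0],[50,0,0,0,0],[0,0,0,0,0],[0,0,0,0,0],[0,0,0,0,0],[0,0,0,3,0],[0,0,0,5,0],[0,0,0,6,0]])

```text
t: 42.7
tool_pos: [488.1, 256.7, 181.2]
eef_rot: [-2.065, -2.366, 0.003]
wrist_force: [0.3, 0.0, -0.2]
grip_width: 1.005
```

servo_tool(moves=[[0,-4,0,1,0],[0,-5,0,0,0],[0,-5,0,0,0],[0,-5,0,0,0],[0,-2,0,0,0],[0,0,0,0,0],[0,0,0,0,0]])

```text
t: 43.58
tool_pos: [280.8, 257.5, 191.0]
eef_rot: [2.066, 2.365, 0.002]
wrist_force: [0.0, 0.1, -0.4]
grip_width: 1.001
```

```bash
python3 st.py; python3 red.py 2>/dev/null
python3 - <<'E'
from m import *
a=np.radians(7.9); F=np.array([[np.cos(a),np.sin(a)],[-np.sin(a),np.cos(a)]]); o=np.array([467.9,11.6])
for n in('side','top'):
    c=grab(n);P,uv=cloud(c);f=(P[:,:2]-o)@F.T; c0=load(n)
    k=(abs(P[:,0]-489)<35)&(abs(P[:,1]-257)<35)&(P[:,2]>82)&(P[:,2]<105); print(n,'gauge top',k.sum(),P[k].mean(0).round(1))
    k=(abs(f[:,1]+57)<5)&(f[:,0]<38)&(f[:,0]>-40)&(P[:,2]>66)&(P[:,2]<110); print('strap slope',np.polyfit(f[k,0],P[k,2],1).round(3))
    k=(abs(f[:,0])<14)&(f[:,1]>-100)&(f[:,1]<85)&(P[:,2]>52)&(P[:,2]<69); print('barrel y',np.percentile(f[k,1],[.5,99.5]).round(1))
    k=(abs(f[:,0])<14)&(f[:,1]>85)&(f[:,1]<115)&(P[:,2]>60)&(P[:,2]<75); print('ring y',np.percentile(f[k,1],[2,98]).round(1))
    d=cv2.absdiff(c['img'],c0['img']).max(2)>60; print('diff blobs',[(int(np.nonzero(b)[1].mean()),int(np.nonzero(b)[0].mean()),int(b.sum())) for b in blobs(cv2.morphologyEx(d.astype(np.uint8),cv2.MORPH_OPEN,np.ones((3,3))),25)])
    if n=='side': save(c,'side_end.png',(230,120,410,290),3.5)
E
```

```text
t 43.575 pos [280.8 257.5 191. ] jaw 7.7 F [ 0.   0.1 -0.4] T [ 0.   -0.12  0.03] w 94.1 q [ 0.56 -0.03  1.84 -0.    1.33  0.42]
red 39 [-53.7 -60.3] [423.  -55.5  75.3]
barrel 96 x [-13.6  13.7] ztop 66.4 y [-77.1 -61.2]
barrel 187 x [-12.8  14.8] ztop 66.5 y [30.8 70.6]
gauge 0 [nan nan]
side gauge top 138 [489.3 255.8  90.7]
strap slope [-1.0000e-02  7.2413e+01]
barrel y [-76.6  75.5]
ring y [ 93.4 109.5]
diff blobs [(283, 2, 55), (305, 2, 80), (293, 25, 1013), (173, 71, 877), (274, 40, 208), (325, 46, 30), (141, 57, 99), (318, 66, 182), (145, 80, 172), (210, 131, 3134), (319, 85, 87), (143, 98, 337), (170, 126, 498), (115, 127, 193), (138, 128, 213), (154, 141, 99), (126, 149, 213), (150, 156, 118), (372, 157, 78), (364, 161, 74), (193, 163, 50), (190, 182, 553), (361, 181, 87), (374, 175, 47), (145, 183, 355), (316, 209, 98), (295, 237, 842), (9, 256, 799), (277, 254, 31), (288, 262, 50), (271, 358, 260), (258, 385, 207), (233, 393, 126), (226, 400, 41)]
top gauge top 187 [489.4 256.7  90.2]
strap slope [4.0000e-03 7.1244e+01]
barrel y [-74.9  73.3]
ring y [ 94.  108.6]
diff blobs [(473, 198, 93), (520, 204, 217), (369, 225, 74), (231, 248, 335), (368, 242, 31), (375, 255, 92), (342, 259, 729), (310, 262, 82), (373, 275, 133), (185, 319, 566), (168, 311, 45), (205, 324, 32), (158, 385, 4061), (199, 338, 55), (206, 347, 100), (173, 360, 75), (195, 361, 27), (102, 428, 1752), (195, 372, 33), (200, 383, 117), (386, 431, 6827), (211, 390, 35), (113, 392, 26), (206, 401, 195), (156, 402, 62), (320, 403, 58), (331, 403, 30), (631, 423, 436), (510, 457, 3909), (298, 432, 39), (352, 437, 271), (325, 436, 65), (304, 443, 51), (335, 461, 1411), (224, 468, 310), (637, 466, 47), (373, 473, 72)]
```

View pics/side_end.png

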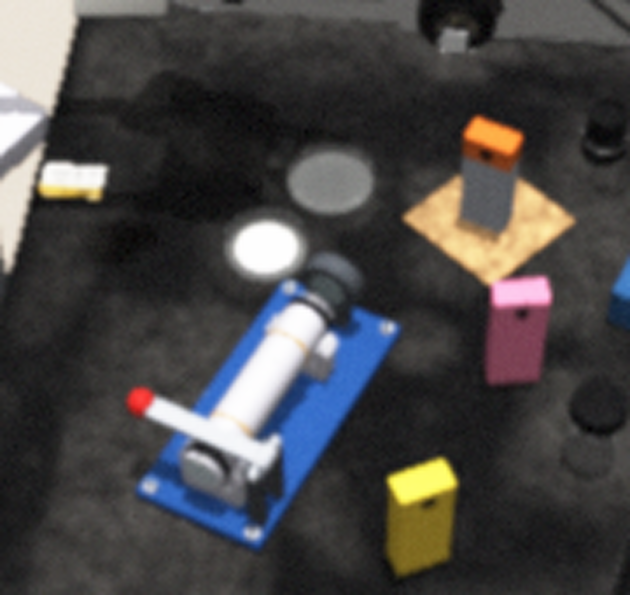

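The final picture shows the strap shut over the barrel (ball 140,400; barrel 255,390), a gap in front of the ring (330,285), and the gauge upright on its mat (490,180). I found no change at the bystanders. Handing in.

```bash
python3 -c "
from station import robot
robot.finish_job()"
```

```text
the job is handed in; nothing more can be done
```

The job is done and handed in at about 43.6 s of the 72 s. The barrel is in the V saddles with its gap set by the gauge, the strap is shut on it, and the gauge is back on its mat.

**What I did**
- I stood the gauge against the ring until I felt contact.
- I lowered the barrel into the saddles and slid it until its end stopped against the gauge at about 14 N.
- I swung the strap over by its ball and pressed it down at about 7 N.
- I lifted the gauge straight up, set it on the cork mat and moved the arm clear.

**Last checks**
- **Strap:** level, with its top about 72 mm above the bench.
- **Barrel:** its end did not move, within about 1 mm, through clamping and gauge removal.
- **Gap:** about 18–21 mm from the images, with 2 mm calibration error; contact with the gauge set the actual 20 mm.
- **Gauge:** upright at about (489, 256), with its top 90–91 mm above the bench.
- **Other things on the bench:** no image change where they stand.

**What disagreed or failed**
- **Fingertips:** they measured about 28 mm above the reported TCP. I only noticed at the strap, so the first gauge and barrel grasps were higher than planned, though both held.
- **Strap:** my first grip on the ball and a push from behind missed for the same reason, and nothing was displaced.
- **Fixture position:** the gauge and ring contacts put it about 2 mm toward -y of my camera estimate.

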